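# Shut and bolt a split blow mould

### The arm

A 6-joint arm with a two-finger parallel gripper is mounted at the origin on the work surface. World frame = base frame: x ahead of the robot, y to its left, z up, the work surface at z = 0. Lengths are in m, angles in rad, forces in N, time in s.
With the tool pointing down it reaches from about 0.4 to 0.825 m from the base axis. Payload 7 kg.
Tool frame: the origin (TCP) lies midway between the tips of the shut fingers; the grasp point (between the pads) lies 19 mm behind it; z points along the fingers, x is the direction in which the jaws open and shut, and the axes are right-handed (so a half turn about z gives the same grasp; the last joint's range is limited). The gripper opens to 88 mm and grips with 3 to 60 N. Pads are 19 mm wide; open, the fingers measure 130 mm over their backs; the gripper's body (78 mm by 193 mm) begins 47 mm behind the grasp point.
Start: joints at [0.288, 0.359, 0.012, 0, -1.224, -0.288], TCP at [0.675, -0, 0.227] pointing down, gripper open.
Joint ranges: [-3.07, 3.07], [-1.43, 2.12], [-1.02, 1.25], [-3.03, 1.67], [-3.05, -0], [-3.03, 3.03]. Speed limits (rad/s): [2.39, 2.39, 3.01, 3.14, 3.14, 3.14].

### API

Orientations are given as [roll, pitch, yaw] about the fixed x, y, z axes, in that order (R = Rz(yaw) Ry(pitch) Rx(roll)).
In Python, from station import arm, grab_frame, camera_params gives the robot as it stands.
- The arm moves only by the shell command python3 -m handwheel 'ROWS' [FORCE]. ROWS is JSON, a list that holds one entry, the list of rows, each a list of 5 numbers: the finger opening in m, from 0 to 0.0876, then the shift along the tool's x, y, z in m, then the turn about the tool's z in degrees. A call has 1 to 20 rows; each row is the pose to reach, as a shift and turn from the pose measured when the call began, along the tool's axes at that moment; what a row does not reach only later rows make up. A row lasts 1/12 s, in which the tool goes at most 41.7 mm and 7.16 degrees, less where a joint would pass 70% of its speed; a pose out of reach is approached as far as the arm can. A call with a gripper value outside its range is refused whole. The fingers move at their own pace and stop on an object; FORCE is the grip in N (left out, the last holds). Time passes only in rows, so rows that repeat a pose let the fingers close. It gives the time, the measured TCP pose, the force and the opening at its end, in the units of the state.
- arm.get_state(): the state, without advancing time (a new reading comes with each control period).
- grab_frame(name): name is "scene" or "side" or "wrist"; returns the picture (400x640x3 uint8, blue, green, red); there is no depth.
- camera_params(name): a dict with "intrinsics" (3x3 intrinsics, pixels), "k1" (the pictures are not rectified: a ray, as slopes to the right and down, at radius r is drawn at 1 + k1 r^2 times it, then the intrinsics apply), "R" (3x3) and "t" (3): a world point X has camera coordinates R X + t; the wrist camera has in their place "tool_from_camera" (4x4, takes a point from camera to tool coordinates, whose origin is the TCP and whose axes are the tool frame's). Camera axes: x right, y down, z forward; pixel columns grow to the right and rows downward; lengths in m; the calibration is good to about 2 mm. A picture is of the moment at which its call begins: read the wrist's pose just before it. camera_params takes no time and is no camera call.
- arm.job_done(): hands the job in, once; it reports no verdict.
The state is a dict: "t": time; "q": joint angles; "qd": joint speeds; "joint_efforts": joint torques, N m; "eef_pos": TCP position; "ee_rot": TCP orientation; "force": force on the tool from outside, world axes, zero at the start; "moment": the same for the moment, N m; "width": finger opening in m.
Only numpy, scipy, OpenCV 4.12 (cv2) and the standard library are available. Lean on these libraries where they do the work, as an engineer would, in place of code of your own. Each camera call takes 0.05 s, during which the arm holds its last target.

### The job

Push the open left half of the blow mould fully shut. Then hold the red spring catch fully down with one fingertip and keep it down while the other finger pushes the brass bolt knob all the way towards the front, through the eye of the left half; finally let the catch spring back up and take the hand away. Use fingertips or the outsides of the fingers only: do not grip the wooden handle or the knob, and leave the tools, glass and wax lying about where they are.

Things in the scene. Friction and masses are not known exactly. Their poses are not given: they have to be found in the camera images.
- mould: dark cast split mould on a bed plate fixed to the bench, 262 x 206 mm; flat deck (x -122 to +104, y -92 to +92 mm) 120 mm above the bench. Origin at bench level under the split line; x runs along the split from the front (robot side, -x) to the hinge at the back, y left, z up. Right half (y < 0) fixed, left half (y > 0) swings. Mouth 72 mm across at x = +52 mm. Bolt and catch are on the right deck
- hinge_pin (a point): top of the vertical hinge pin of the left half, at x = +113, y = 0 mm in the mould's frame, 134 mm above the bench
- left_half (a joint): opening angle of the left half, rad: 0 = shut against its stop, grows as its front swings away to the left (+y) about the hinge pin, up to 0.8. Starts 0.25 to 0.6 open. It weighs about 2.5 kg; the stiff hinge holds it where it is left and 1.5 to 3 N at the handle moves it
- handle_top (a point): centre of the top of the upright wooden handle post on the left half: 22 mm in diameter, from the deck to 55 mm above it (top 175 mm above the bench). When shut it is at x = -95, y = +70 mm in the mould's frame; it is 220 mm from the hinge pin. Pushed from its outer side. The point turns with the half
- bolt (a joint): travel of the bolt, m: 0 = drawn, 0.040 = home on its stop, nose through the eye of the left half. Slides along the mould's -x with 2 to 4 N of friction; starts at 0 to 2 mm, stays where left. With the catch up, a tooth stops it after about 3 mm; the catch pressed 4.5 mm or more frees it. When the catch springs up behind the home bolt, it is locked
- knob_top (a point): centre of the top of the brass bolt knob, an upright cylinder 18 mm in diameter from 25 to 57 mm above the deck (top 177 mm above the bench). At bolt = 0 it is at x = -16, y = -28 mm in the mould's frame, at bolt = 0.040 at x = -56. Behind it (+x) is free space for a finger above the bolt rod (its top 21 mm above the deck); the two rod staples in front are 25 mm high
- catch (a joint): depth to which the catch is pressed, m: 0 = up, 0.009 = fully down on its stop. It moves straight down; its spring takes 3 N to start and 8 N fully down
- catch_top (a point): centre of the top of the red catch plate, 76 mm long (mould's x, -53 to +23 mm) and 26 mm wide (y -86 to -60 mm); 38 mm above the deck when up (158 mm above the bench), 29 mm fully down. It lies parallel to the bolt, its middle 45 mm right of the bolt line; smooth, so a fingertip may slide along it while pressing
- jacks: glass-blower's jacks: steel spring tool with two blades, 250 x 40 x 10 mm, lying flat beside the mould; origin at mid-length on the bench, x along it towards the blade tips
- shears: steel diamond shears with two wire loop handles, 210 x 60 x 11 mm, lying flat; origin near the pivot on the bench, x towards the blade tips
- tweezers: bright metal tweezers, 200 x 32 x 8 mm, lying flat at the front left of the mould; origin at mid-length, x along them
- wood_block: wooden shaping block: turned cup 84 mm across and 50 mm high with a 130 mm handle along its x; origin under the cup
- wax: amber beeswax cake, 42 mm across and 20 mm high, standing loose on the mould's right deck, behind the catch; origin at the centre of its underside
- ornament: ribbed clear glass ornament, 97 mm across and 118 mm high, standing on the bench, fragile; origin at the centre of its foot
- spirit: amber glass bottle with black cap, 60 mm across and 150 mm high, standing; origin at the centre of its underside
- paddle: cork-faced wooden paddle, 250 x 85 x 12 mm, lying flat; origin on its underside, x from handle to face

How it is judged:
By the outcome, as a careful person would: the job done as asked, in the order asked, and still so for the second after the job is handed in, with the robot touching nothing.
It also fails if it takes over 64 s, if anything falls off the work surface, if the arm or the gripper's body presses on something with over 40 N, if the wrist force passes 120 N, or if a joint passes its speed limit or range.

## Working session

There is one attempt and no reset: what is moved stays moved. The work goes in short steps, Python scripts to look and compute and a shell command to move; the robot and the scene stay as the last step left them, time stands still between calls to the robot, and variables do not carry over. Pictures are saved under pics/ and viewed, and the job is handed in when it is done.

```bash
ls; mkdir -p pics
python3 - <<'E'
from station import arm, grab_frame, camera_params
import cv2
s=arm.get_state(); print(s)
for n in ["scene","side","wrist"]:
    cv2.imwrite(f"pics/{n}0.png",grab_frame(n)); print(n,camera_params(n))
E
```

```text
pics
{'t': 0.0, 'q': array([ 2.88108381e-01,  3.59393865e-01,  1.10480848e-02, -3.39605292e-04,
       -1.22405962e+00, -2.88106066e-01]), 'qd': array([ 0.00160672,  0.00129606,  0.00066131,  0.00031908, -0.00038605,
        0.00054842]), 'joint_efforts': array([-8.00930356e-04, -5.82726967e+01,  2.93058443e+01,  6.99745238e+00,
        6.93249181e-03, -2.06530804e-04]), 'eef_pos': array([ 6.74519992e-01, -2.26885979e-05,  2.25615362e-01]), 'ee_rot': array([-3.14144150e+00, -1.63346724e-03,  3.14147918e+00]), 'force': array([-0.0302449 ,  0.64812223, -0.53369396]), 'moment': array([-0.06391019,  0.04021749, -0.05287467]), 'width': 0.08747491269433373}
scene {'intrinsics': array([[407.86235793,   0.        , 318.17098418],
       [  0.        , 407.86235793, 199.96724164],
       [  0.        ,   0.        ,   1.        ]]), 'k1': 0.013861735683786418, 'R': array([[ 2.01656058e-03,  9.99993568e-01, -2.96595983e-03],
       [ 5.77286837e-01, -3.58596267e-03, -8.16533556e-01],
       [-8.16538940e-01, -6.56201852e-05, -5.77290356e-01]]), 't': array([ 0.01688889, -0.19911476,  1.68654994
[... 277 characters left out ...]
76, -0.48189484, -0.82960637],
       [ 0.45129263,  0.69643788, -0.55795093]]), 't': array([-0.47554488,  0.25426518,  1.42578729])}
wrist {'intrinsics': array([[355.86857558,   0.        , 321.27476189],
       [  0.        , 355.86857558, 199.56235266],
       [  0.        ,   0.        ,   1.        ]]), 'k1': -0.017998765272573894, 'tool_from_camera': array([[ 9.99999568e-01, -8.94131295e-04, -2.55249823e-04,
        -6.80931532e-04],
       [ 9.29847512e-04,  9.62353732e-01,  2.71798510e-01,
        -7.25947803e-02],
       [ 2.61706541e-06, -2.71798630e-01,  9.62354147e-01,
        -1.57221861e-01],
       [ 0.00000000e+00,  0.00000000e+00,  0.00000000e+00,
         1.00000000e+00]])}
```

View pics/scene0.png

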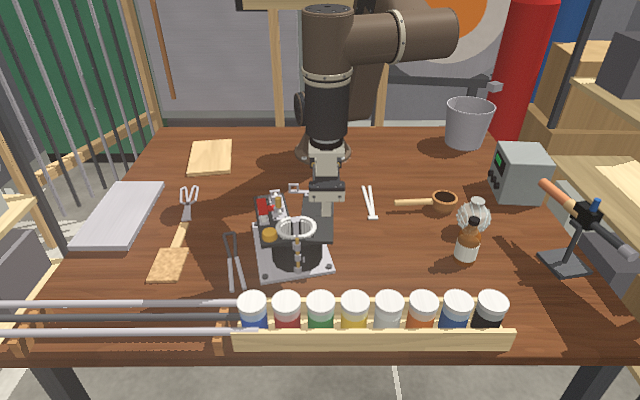

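View pics/side0.png

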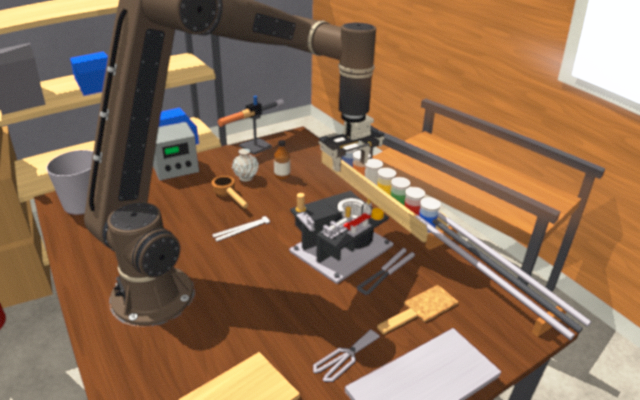

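View pics/wrist0.png

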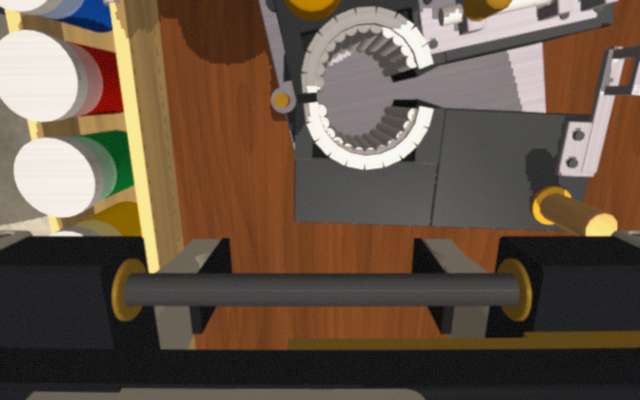

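The wrist view shows the hinge pin at (282,98) and the handle top at (601,224). The knob is cut off at the top edge, near (490,2). I'll raise the arm and move towards -y to get the whole mould in view.

```bash
python3 -m handwheel '[[[0.0876,0,-0.03,-0.03,0],[0.0876,0,-0.06,-0.06,0],[0.0876,0,-0.08,-0.09,0],[0.0876,0,-0.08,-0.09,0],[0.0876,0,-0.08,-0.09,0]]]'
python3 - <<'E'
from station import arm, grab_frame, camera_params
import cv2
s=arm.get_state(); print(s['eef_pos'],s['ee_rot'],s['qd'])
cv2.imwrite(f"pics/wrist1.png",grab_frame("wrist"))
E
```

```text
t: 0.57
eef_pos: [0.6754, -0.0813, 0.318]
ee_rot: [3.141, 0.003, 3.139]
force: [-0.3, 0.7, -1.1]
width: 0.0876
[ 0.67540755 -0.08130386  0.31795401] [3.14130298e+00 2.50885601e-03 3.13948579e+00] [ 0.0248809   0.025663   -0.06033343 -0.02255005  0.01614708 -0.00675827]
```

View pics/wrist1.png

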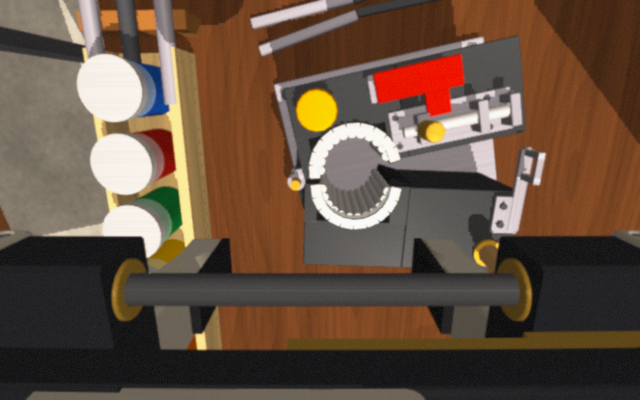

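Now the catch plate spans (370,56)-(465,112), the knob top is at about (433,131), the hinge pin at about (295,182), and the wax at (317,110). Next I'll cast rays from these.

```bash
cat > h.py <<'E'
import numpy as np, cv2
from scipy.spatial.transform import Rotation as Ro
from station import arm, grab_frame, camera_params
def ray(name,uv,pose=None):
    p=camera_params(name); K=p['intrinsics']
    d=np.array([(uv[0]-K[0,2])/K[0,0],(uv[1]-K[1,2])/K[1,1]]); m=d.copy()
    for _ in range(10): m=d/(1+p['k1']*(m@m))
    v=np.array([m[0],m[1],1.])
    if name=='wrist':
        T=p['tool_from_camera']; R=Ro.from_euler('xyz',pose[1]).as_matrix()
        return R@T[:3,3]+pose[0], R@T[:3,:3]@v
    return -p['R'].T@p['t'], p['R'].T@v
def at(name,uv,z,pose=None):
    o,d=ray(name,uv,pose); return o+d*(z-o[2])/d[2]
def proj(name,X,pose=None):
    p=camera_params(name);K=p['intrinsics']
    if name=='wrist':
        T=p['tool_from_camera']; R=Ro.from_euler('xyz',pose[1]).as_matrix()
        c=T[:3,:3].T@(R.T@(np.array(X)-pose[0])-T[:3,3])
    else: c=p['R']@X+p['t']
    m=c[:2]/c[2]; m=m*(1+p['k1']*(m@m)); return K[:2,:2]@m+K[:2,2]
E
python3 - <<'E'
from h import *
im=cv2.imread('pics/wrist1.png')
pose=(np.array([0.67540755,-0.08130386,0.31795401]),[3.14130298,2.50885601e-03,3.13948579])
hsv=cv2.cvtColor(im,cv2.COLOR_BGR2HSV)
red=((hsv[...,0]<6)|(hsv[...,0]>174))&(hsv[...,1]>200)&(hsv[...,2]>120)
red=red.astype('uint8'); red[:,:340]=0; red[:, 480:]=0;red[130:]=0
c=max(cv2.findContours(red,0,2)[0],key=cv2.contourArea)
r=cv2.approxPolyDP(c,3,True)[:,0]
for p in r: print(p,at('wrist',p,.158,pose).round(4))
big=cv2.resize(im[20:280,240:560],(800,650)[:2],interpolation=cv2.INTER_CUBIC)
cv2.imwrite('pics/w1big.png',cv2.resize(big,(738,600)))
yel=((hsv[...,0]>15)&(hsv[...,0]<30)&(hsv[...,1]>150)&(hsv[...,2]>130)).astype('uint8')
for c in cv2.findContours(yel,0,2)[0]:
    if cv2.contourArea(c)>40: print(cv2.contourArea(c),cv2.minEnclosingCircle(c),cv2.boundingRect(c))
E
```

```text
[460  55] [ 0.5605 -0.1893  0.158 ]
[374  73] [ 0.6318 -0.1751  0.158 ]
[379 102] [ 0.6267 -0.1514  0.158 ]
[423  93] [ 0.5893 -0.1588  0.158 ]
[431 115] [ 0.581  -0.1405  0.158 ]
[449 111] [ 0.5656 -0.1438  0.158 ]
[448  88] [ 0.5682 -0.1629  0.158 ]
[463  83] [ 0.5557 -0.167   0.158 ]
82.5 ((525.5, 295.5), 19.506507873535156) (525, 276, 6, 40)
143.0 ((119.5, 294.0), 23.00553321838379) (112, 271, 9, 47)
179.5 ((486.7626037597656, 251.9280548095703), 14.352424621582031) (473, 241, 26, 25)
410.5 ((166.5, 250.5), 19.039531707763672) (149, 239, 36, 24)
68.0 ((294.7950744628906, 184.72950744628906), 5.713223934173584) (291, 180, 9, 11)
274.0 ((434.2037048339844, 131.79629516601562), 10.187674522399902) (425, 122, 20, 20)
1363.0 ((316.0, 110.0), 21.54075813293457) (296, 89, 42, 43)
```

View pics/w1big.png

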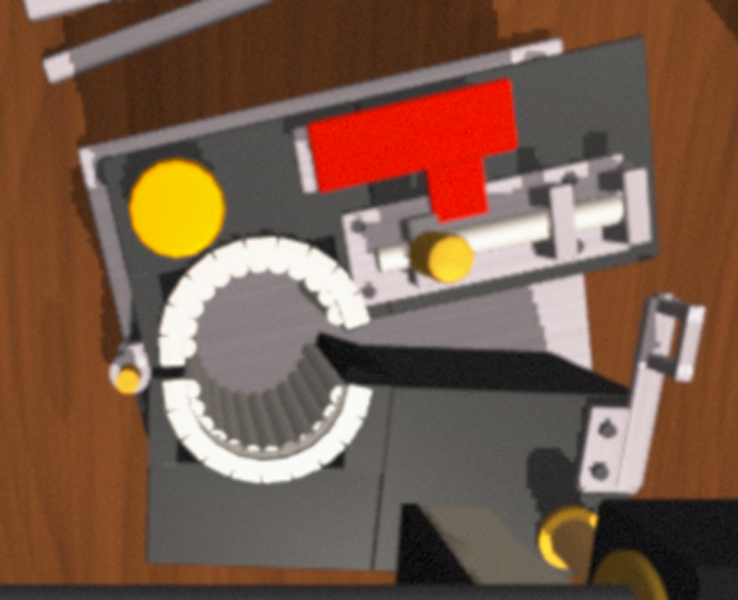

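Run:
```python
from h import *
pose=(np.array([0.67540755,-0.08130386,0.31795401]),[3.14130298,2.50885601e-03,3.13948579])
pose0=(np.array([6.74519992e-01,-2.26885979e-05,2.25615362e-01]),[-3.14144150e+00,-1.63346724e-03,3.14147918e+00])
knob=at('wrist',(433.8,130.5),.177,pose);pin=at('wrist',(294.5,184),.134,pose)
pin0=at('wrist',(282,99),.134,pose0); hd=at('wrist',(601,225),.175,pose0)
print(knob,pin,pin0,hd)
c=np.array([[.5605,-.1893],[.6318,-.1751],[.6267,-.1514],[.5557,-.167]]).mean(0)
P=np.array([pin[:2],knob[:2],c]); 
M=np.array([[.113,0],[-.016,-.028],[-.015,-.073]])
for b in (0,.001,.002):
  m=M.copy(); m[1,0]-=b
  a=m-m.mean(0);d=P-P.mean(0)
  yaw=np.arctan2((a[:,0]*d[:,1]-a[:,1]*d[:,0]).sum(),(a*d).sum())
  R=np.array([[np.cos(yaw),-np.sin(yaw)],[np.sin(yaw),np.cos(yaw)]])
  o=P.mean(0)-R@m.mean(0); print(b,yaw,o,((R.T@(P-o).T).T-m).round(4).tolist())
v=R.T@(hd[:2]-o)-[.113,0]; h0=np.array([-.208,.07])
print('dist',np.linalg.norm(v),'ang',np.arctan2(h0[1],h0[0])-np.arctan2(v[1],v[0]))
print('handle shut',o+R@[-.095,.07])
```

```text
[ 0.58334104 -0.12875921  0.177     ] [ 0.70299805 -0.07346838  0.134     ] [ 0.70150691 -0.07280228  0.134     ] [0.49963957 0.00292635 0.175     ]
0 0.21359549074094794 [ 0.59282269 -0.09720159] [[-0.0003, -0.0002], [0.0, -0.0008], [0.0003, 0.001]]
0.001 0.21324191030864334 [ 0.59315806 -0.09711908] [[-0.0006, -0.0001], [0.0007, -0.0008], [-0.0001, 0.001]]
0.002 0.21289056106481635 [ 0.59349342 -0.09703687] [[-0.001, -0.0001], [0.0014, -0.0009], [-0.0004, 0.001]]
dist 0.21801146744815447 ang 0.2447712452984101
handle shut [ 0.48584809 -0.04868935]
```

Fit: mould yaw is 0.213, origin (0.593,-0.097), with residuals of about 1 mm. The left half is open by about 0.245. I'll turn the jaws onto the mould's y axis, shut the fingers and move outside the handle.

```bash
python3 -m handwheel '[[[0,0.02,0.012,0,7],[0,0.04,0.024,0,14],[0,0.06,0.036,0,21],[0,0.08,0.05,0,28],[0,0.1,0.065,0,35],[0,0.12,0.08,0,42],[0,0.14,0.095,0,49],[0,0.16,0.11,0.0,56],[0,0.175,0.12,0.01,63],[0,0.187,0.13,0.02,70],[0,0.187,0.13,0.03,76],[0,0.187,0.13,0.04,77.8],[0,0.187,0.13,0.04,77.8],[0,0.187,0.13,0.04,77.8]]]' 20
python3 - <<'E'
from h import *
s=arm.get_state(); print(s['eef_pos'].tolist(),s['ee_rot'].tolist(),s['q'])
cv2.imwrite(f"pics/wrist2.png",grab_frame("wrist"))
E
```

```text
t: 1.78
eef_pos: [0.4871, 0.0501, 0.2751]
ee_rot: [-3.139, -0.0, 1.785]
force: [-0.0, 0.9, -0.1]
width: 0.0023
[0.48708677704618725, 0.05010527642301947, 0.27513863417757356] [-3.1387229176388827, -6.949922266397124e-05, 1.784861193088313] [ 5.04243198e-01  2.00493692e-02 -3.02446409e-01 -9.35090768e-04
 -1.25103055e+00 -1.86067941e+00]
```

View pics/wrist2.png

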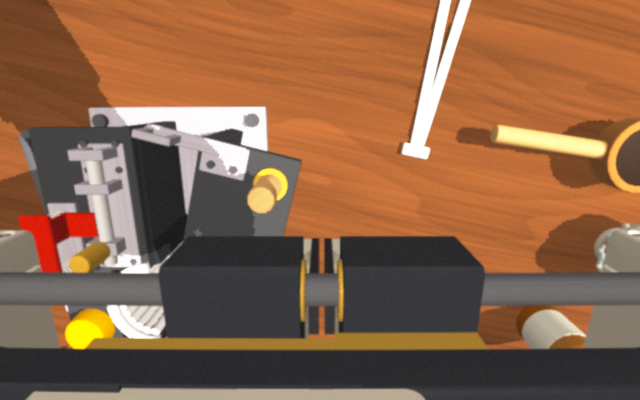

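The handle's top disc is at about (261,200), left of the closed fingers. I'll refine its position from this view.

Run:
```python
from h import *
pose=(np.array([0.48708677704618725,0.05010527642301947,0.27513863417757356]),[-3.1387229176388827,-6.949922266397124e-05,1.784861193088313])
hd=at('wrist',(261,200),.175,pose)
o=np.array([.5930,-.0971]);y=.2132;R=np.array([[np.cos(y),-np.sin(y)],[np.sin(y),np.cos(y)]])
m=R.T@(hd[:2]-o);v=m-[.113,0]
print(hd,m,np.linalg.norm(v),np.arctan2(.07,-.208)-np.arctan2(v[1],v[0]))
print('tcp mould',R.T@(pose[0][:2]-o))
im=cv2.imread('pics/wrist2.png');cv2.imwrite('pics/w2b.png',cv2.resize(im[90:330,20:340],(800,600)))
```

```text
[0.49687205 0.00627882 0.175     ] [-0.07207773  0.12137777] 0.22132855170629764 0.25582371466478193
tcp mould [-0.07236828  0.1662824 ]
```

View pics/w2b.png

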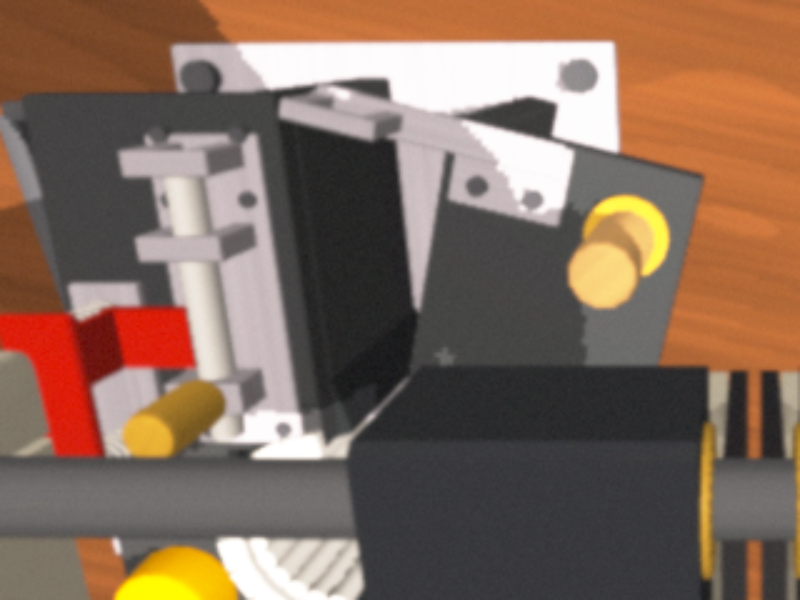

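```bash
python3 -m handwheel '[[[0,0,0,0.03,0],[0,0,0,0.065,0],[0,0,0,0.1,0],[0,0,0,0.125,0],[0,0,0,0.133,0],[0,0,0,0.133,0],[0,-0.005,0,0.133,0],[0,-0.01,0,0.133,0],[0,-0.015,-0.001,0.133,0],[0,-0.019,-0.002,0.133,0],[0,-0.023,-0.004,0.133,0],[0,-0.023,-0.004,0.133,0]]]'
```

```text
t: 2.83
eef_pos: [0.4883, 0.026, 0.1435]
ee_rot: [-3.141, -0.0, 1.784]
force: [-0.1, 0.4, -0.1]
width: 0.0004
```

Run:
```python
from h import *
s=arm.get_state(); print(s['eef_pos'].tolist(),s['force'])
o=np.array([.5930,-.0971]);y=.2132;R=np.array([[np.cos(y),-np.sin(y)],[np.sin(y),np.cos(y)]])
print(R.T@(s['eef_pos'][:2]-o))
cv2.imwrite(f"pics/wrist3.png",grab_frame("wrist"))
```

```text
[0.4883205522602093, 0.0259609541916608, 0.14347121271582575] [-0.13173265  0.38845871 -0.10958124]
[-0.0762711   0.14242368]
```

View pics/wrist3.png

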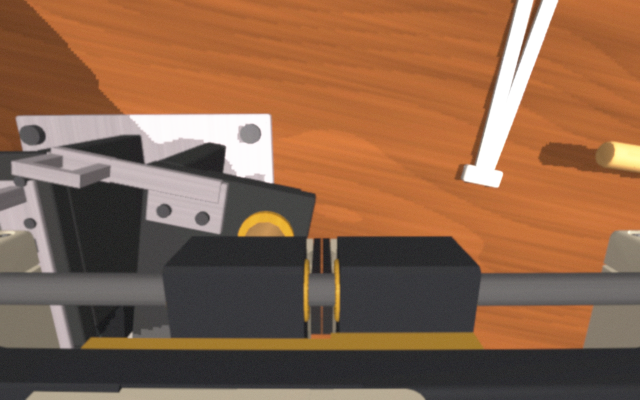

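```bash
python3 -m handwheel '[[[0,-0.006,-0.003,0,0],[0,-0.012,-0.006,0,0],[0,-0.018,-0.009,0,0]]]'; python3 -m handwheel '[[[0,-0.005,-0.003,0,0],[0,-0.01,-0.005,0,0]]]'
```

```text
t: 3.13
eef_pos: [0.4827, 0.0062, 0.1432]
ee_rot: [-3.14, -0.0, 1.784]
force: [-2.6, 2.2, 1.8]
width: 0.0006
t: 3.3
eef_pos: [0.4797, -0.0054, 0.1433]
ee_rot: [-3.14, -0.0, 1.784]
force: [-1.7, 2.4, 1.2]
width: 0.0005
```

```bash
python3 -m handwheel '[[[0,-0.005,-0.001,0,0],[0,-0.01,-0.003,0,0]]]'; python3 -m handwheel '[[[0,-0.003,-0.001,0,0],[0,-0.005,-0.002,0,0]]]';python3 -m handwheel '[[[0,-0.003,-0.001,0,0],[0,-0.003,-0.001,0,0]]]'
```

```text
t: 3.47
eef_pos: [0.4786, -0.0165, 0.1431]
ee_rot: [-3.14, -0.0, 1.784]
force: [-2.2, 1.4, 0.8]
width: 0.0006
t: 3.63
eef_pos: [0.478, -0.0212, 0.1431]
ee_rot: [-3.141, -0.002, 1.783]
force: [-4.7, 18.0, 2.3]
width: 0.0005
t: 3.8
eef_pos: [0.4782, -0.0212, 0.1431]
ee_rot: [3.139, -0.008, 1.782]
force: [-6.8, 23.7, 3.3]
width: 0.0002
```

Contact stopped with the force rising to 24 N, so the half is on its stop. I'll retreat, lift and look from in front of the bolt.

```bash
python3 -m handwheel '[[[0,0.01,0,0,0],[0,0.015,0,-0.01,0],[0,0.015,0,-0.04,0],[0,0.01,0,-0.08,0],[0.027,-0.03,0.005,-0.115,0],[0.027,-0.06,0.01,-0.137,0],[0.027,-0.09,0.015,-0.137,0],[0.027,-0.115,0.02,-0.137,0],[0.027,-0.13,0.02,-0.137,0],[0.027,-0.13,0.02,-0.137,0],[0.027,-0.13,0.02,-0.137,0]]]'
python3 - <<'E'
from h import *
s=arm.get_state(); print(s['eef_pos'].tolist(),s['ee_rot'].tolist(),s['force'])
cv2.imwrite(f"pics/wrist4.png",grab_frame("wrist"))
i=grab_frame("side");cv2.imwrite(f"pics/side4.png",cv2.resize(i[160:300,260:430],(728,600),interpolation=2))
E
```

```text
t: 4.72
eef_pos: [0.5248, -0.1463, 0.2794]
ee_rot: [3.14, -0.007, 1.78]
force: [-0.2, 0.4, -0.7]
width: 0.0265
[0.5247864658341513, -0.14629216004450551, 0.2794361195717542] [3.139600279318481, -0.006961525238774469, 1.780090635854452] [-0.22850387  0.36650708 -0.66405484]
```

View pics/wrist4.png

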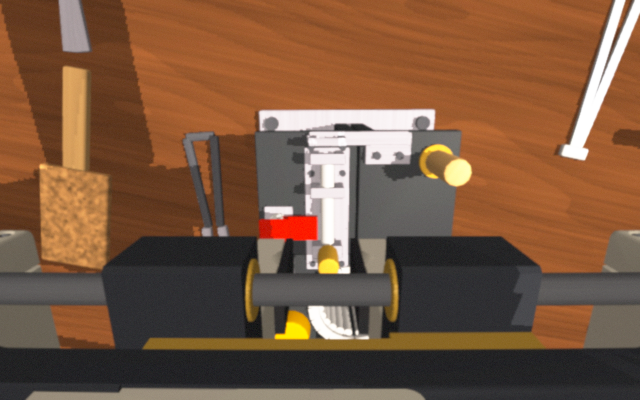

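View pics/side4.png

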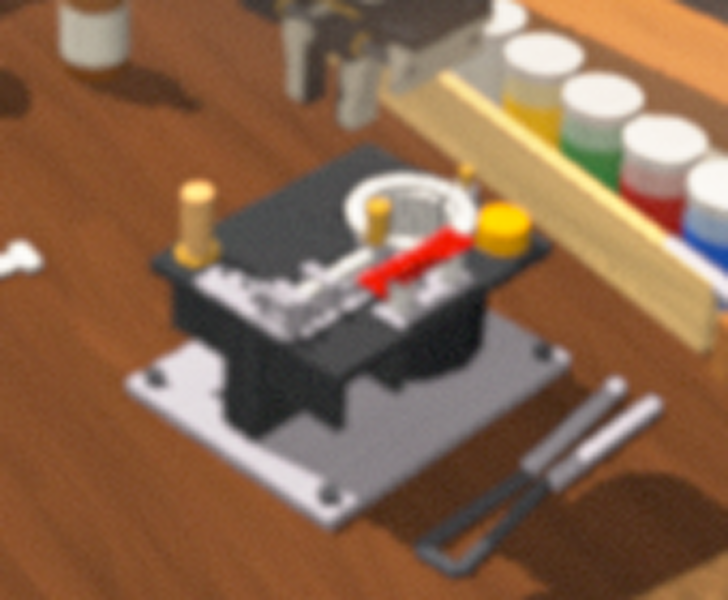

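The eye now lies in front of the bolt, at (325,138), and the handle top is at (459,171). I'll check both numerically and get the shift to the catch.

```bash
cat >> h.py <<'E'
O=np.array([.5930,-.0971]);Y=.2132
RM=np.array([[np.cos(Y),-np.sin(Y)],[np.sin(Y),np.cos(Y)]])
def mould(p): return RM.T@(np.array(p)[:2]-O)
E
python3 - <<'E'
from h import *
pose=(np.array([0.5247864658341513,-0.14629216004450551,0.2794361195717542]),[3.139600279318481,-0.006961525238774469,1.780090635854452])
hd=mould(at('wrist',(459,171),.175,pose));v=hd-[.113,0]
print(hd,np.arctan2(.07,-.208)-np.arctan2(v[1],v[0]))
print('tcp',mould(pose[0]))
im=cv2.imread('pics/wrist4.png');hsv=cv2.cvtColor(im,cv2.COLOR_BGR2HSV)
red=(((hsv[...,0]<6)|(hsv[...,0]>174))&(hsv[...,1]>200)&(hsv[...,2]>120)).astype('uint8');red[:200]=0
for p in cv2.approxPolyDP(max(cv2.findContours(red,0,2)[0],key=cv2.contourArea),2,True)[:,0]: print(p,mould(at('wrist',p,.158,pose)).round(4))
for p in [(328,274),(319,276),(338,276)]: print(p,mould(at('wrist',p,.177,pose)))
cv2.imwrite('pics/w4b.png',cv2.resize(im[100:340,220:480],(650,600),interpolation=2))
E
```

```text
[-0.09699601  0.07105096] 0.0016212503524899446
tcp [-0.0770776  -0.03364519]
[316 219] [-0.0539 -0.0369]
[305 216] [-0.0566 -0.0459]
[284 217] [-0.0558 -0.0632]
[282 220] [-0.0532 -0.065 ]
[261 219] [-0.0542 -0.0823]
[259 236] [-0.0392 -0.0847]
[315 239] [-0.0362 -0.0379]
(328, 274) [-0.01350334 -0.0274032 ]
(319, 276) [-0.01177785 -0.03467619]
(338, 276) [-0.01164035 -0.01931631]
```

View pics/w4b.png

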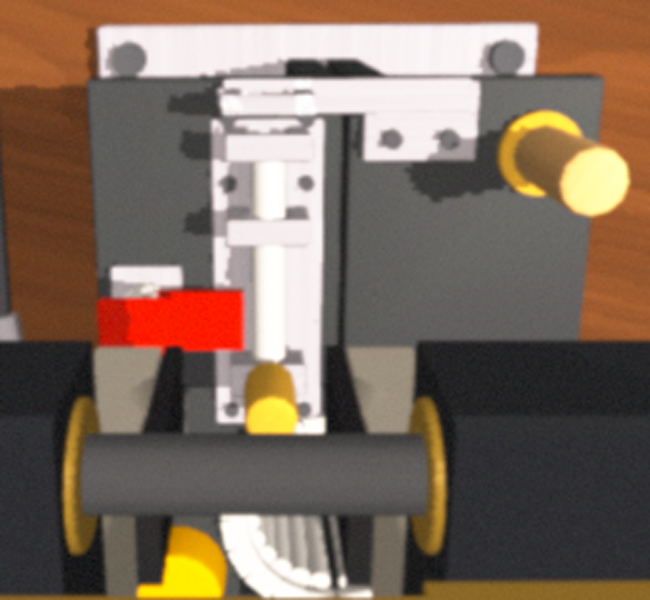

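The left half measures shut, within 0.002 rad. Next I'll stage above the catch and behind the knob, with a 30 mm finger gap.

```bash
python3 -m handwheel '[[[0.03,-0.005,0.03,0,-0.2],[0.03,-0.01,0.06,0,-0.2],[0.03,-0.015,0.087,0.02,-0.2],[0.03,-0.015,0.087,0.05,-0.2],[0.03,-0.015,0.087,0.07,-0.2],[0.03,-0.015,0.087,0.07,-0.2],[0.03,-0.015,0.087,0.07,-0.2]]]'
python3 - <<'E'
from h import *
s=arm.get_state(); print(s['eef_pos'],mould(s['eef_pos']),s['ee_rot'],s['force'],s['width'])
cv2.imwrite("pics/wrist5.png",grab_frame("wrist"))
i=grab_frame("scene");cv2.imwrite(f"pics/scene5.png",cv2.resize(i[150:300,220:380],(640,600),interpolation=2))
i=grab_frame("side");cv2.imwrite(f"pics/side5.png",cv2.resize(i[130:270,280:430],(643,600),interpolation=2))
E
```

```text
t: 5.4
eef_pos: [0.6125, -0.1403, 0.2094]
ee_rot: [3.141, -0.007, 1.787]
force: [0.2, 0.7, 0.9]
width: 0.0299
[ 0.61246675 -0.14027112  0.209407  ] [ 0.00989148 -0.04631261] [ 3.14126362 -0.00698647  1.78700237] [0.17966406 0.70217656 0.93209039] 0.029908525827528447
```

View pics/side5.png

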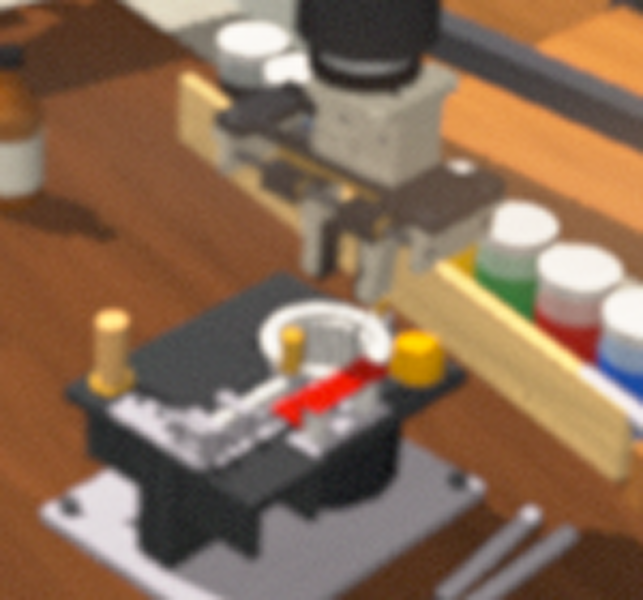

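View pics/scene5.png

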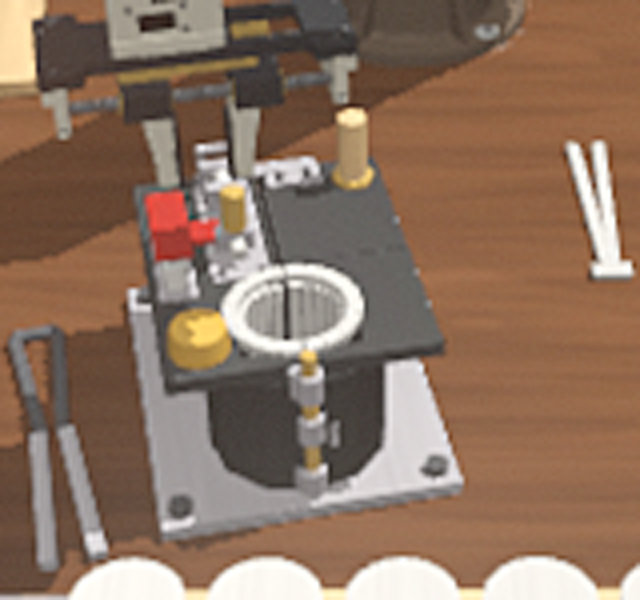

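```bash
python3 -m handwheel '[[[0.03,-0.002,0,0.02,0.2],[0.03,-0.002,0,0.035,0.2],[0.03,-0.002,0,0.045,0.2],[0.03,-0.002,0,0.045,0.2]]]'
python3 - <<'E'
from h import *
s=arm.get_state(); print(s['eef_pos'],mould(s['eef_pos']),s['ee_rot'],s['force'],s['width'])
for n,a in (("scene",(slice(150,300),slice(220,380))),("side",(slice(130,270),slice(280,430)))):
  i=grab_frame(n);cv2.imwrite(f"pics/{n}6.png",cv2.resize(i[a],(640,600),interpolation=2))
E
```

```text
t: 5.88
eef_pos: [0.6137, -0.1422, 0.1663]
ee_rot: [3.137, -0.007, 1.783]
force: [0.0, 0.2, -0.4]
width: 0.03
[ 0.61373218 -0.14223539  0.16629636] [ 0.01071265 -0.04850017] [ 3.13716693 -0.0066361   1.78279324] [ 0.03396268  0.17048619 -0.44056365] 0.029984168382513204
```

View pics/side6.png

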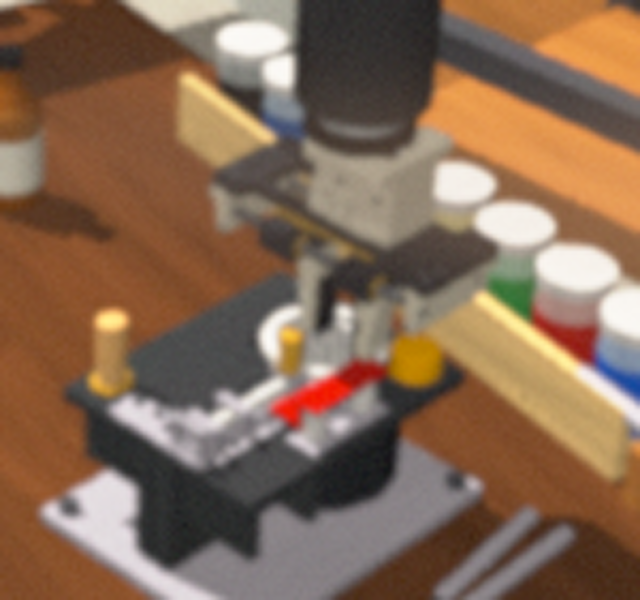

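View pics/scene6.png

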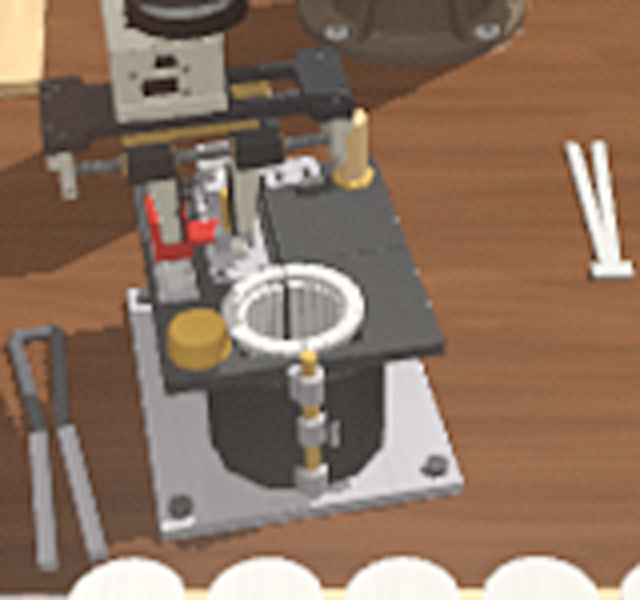

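The left finger is over the catch plate and the right finger is behind the knob. Pressing now, in small steps.

```bash
python3 -m handwheel '[[[0.03,0,0,0.004,0],[0.03,0,0,0.008,0],[0.03,0,0,0.011,0],[0.03,0,0,0.011,0]]]'; python3 -m handwheel '[[[0.03,0,0,0.003,0],[0.03,0,0,0.005,0],[0.03,0,0,0.005,0]]]'
```

```text
t: 6.32
eef_pos: [0.6154, -0.1424, 0.1573]
ee_rot: [3.134, -0.005, 1.783]
force: [-0.1, 1.0, 3.1]
width: 0.0297
t: 6.57
eef_pos: [0.6155, -0.1424, 0.1524]
ee_rot: [3.134, -0.005, 1.784]
force: [-0.6, 0.4, 5.7]
width: 0.0304
```

```bash
python3 -m handwheel '[[[0.03,0,0,0.002,0],[0.03,0,0,0.004,0],[0.03,0,0,0.004,0]]]'; python3 -m handwheel '[[[0.03,0,0,0.001,0],[0.03,0,0,0.001,0]]]'
```

```text
t: 6.82
eef_pos: [0.6156, -0.1425, 0.1492]
ee_rot: [3.134, -0.004, 1.784]
force: [-3.0, 2.3, 8.2]
width: 0.0301
t: 6.98
eef_pos: [0.6157, -0.1425, 0.1492]
ee_rot: [3.133, -0.004, 1.784]
force: [-3.3, 1.6, 8.8]
width: 0.0299
```

```bash
python3 -m handwheel '[[[0.03,0,0,0.002,0],[0.03,0,0,0.003,0],[0.03,0,0,0.003,0]]]'
python3 - <<'E'
from h import *
s=arm.get_state(); print(s['eef_pos'],mould(s['eef_pos']),s['ee_rot'],s['force'],s['moment'],s['width'])
E
```

```text
t: 7.23
eef_pos: [0.6159, -0.1425, 0.1489]
ee_rot: [3.132, -0.003, 1.785]
force: [-7.2, 4.4, 18.8]
width: 0.0301
[ 0.61592949 -0.14252352  0.1488856 ] [ 0.01279924 -0.04924669] [ 3.13164346e+00 -2.97949845e-03  1.78504041e+00] [-7.22360348  4.35121254 18.80507441] [ 1.14093002  2.53918424 -0.11794045] 0.03012803949060904
```

The catch is on its stop at z = 0.149 with 19 N. I'll hold that press and push the knob forward.

```bash
python3 -m handwheel '[[[0.03,0,-0.004,0.0022,0],[0.03,0,-0.008,0.0022,0],[0.03,0,-0.012,0.0022,0],[0.03,0,-0.015,0.0022,0]]]'
python3 - <<'E'
from h import *
s=arm.get_state(); print(s['eef_pos'],mould(s['eef_pos']),s['ee_rot'],RM.T@s['force'][:2],s['force'][2],s['width'])
E
```

```text
t: 7.57
eef_pos: [0.6054, -0.1456, 0.1493]
ee_rot: [3.123, -0.0, 1.787]
force: [7.1, 2.0, 9.1]
width: 0.0301
[ 0.60536469 -0.14559634  0.14932767] [ 0.00182347 -0.05001456] [ 3.12279732e+00 -3.27867916e-04  1.78666070e+00] [7.33018566 0.42017419] 9.12920883173033 0.03006275253712881
```

```bash
python3 -m handwheel '[[[0.03,0,-0.001,0.003,0],[0.03,0,-0.004,0.004,0],[0.03,0,-0.008,0.004,0],[0.03,0,-0.012,0.004,0]]]'
python3 - <<'E'
from h import *
s=arm.get_state(); print(mould(s['eef_pos']),s['ee_rot'],RM.T@s['force'][:2],s['force'][2],s['width'])
i=grab_frame("side");cv2.imwrite(f"pics/side7.png",cv2.resize(i[130:270,280:430],(640,600),interpolation=2))
E
```

```text
t: 7.9
eef_pos: [0.6001, -0.1474, 0.1492]
ee_rot: [3.109, 0.003, 1.789]
force: [10.3, 4.3, 12.1]
width: 0.0297
[-0.00370334 -0.05068886] [3.10933304e+00 3.06359174e-03 1.78900948e+00] [10.95369546  1.98001045] 12.145590019100581 0.029744788203194292
```

View pics/side7.png

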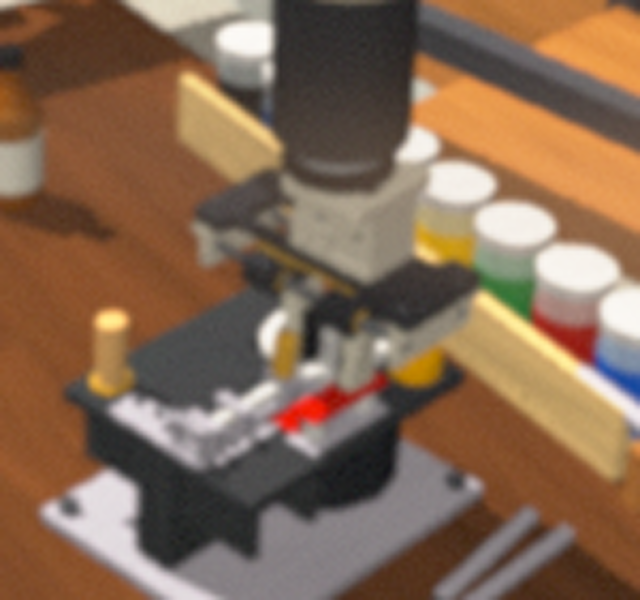

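```bash
python3 -m handwheel '[[[0.03,0,-0.003,0.004,0],[0.03,0,-0.006,0.004,0],[0.03,0,-0.008,0.004,0],[0.03,0,-0.010,0.004,0],[0.03,0,-0.012,0.004,0],[0.03,0,-0.014,0.004,0],[0.03,0,-0.016,0.004,0],[0.03,0,-0.018,0.004,0]]]'
python3 - <<'E'
from h import *
s=arm.get_state(); print(mould(s['eef_pos']),s['eef_pos'],s['ee_rot'],RM.T@s['force'][:2],s['force'][2],s['width'])
E
```

```text
t: 8.62
eef_pos: [0.589, -0.1509, 0.1491]
ee_rot: [3.095, 0.007, 1.791]
force: [9.5, 5.3, 13.5]
width: 0.0299
[-0.01532582 -0.05174506] [ 0.58896984 -0.15091626  0.14908525] [3.09546247 0.00686955 1.79126063] [10.44675784  3.18893603] 13.530115282278572 0.029911555599054156
```

```bash
python3 -m handwheel '[[[0.03,0.001,-0.003,0.004,0],[0.03,0.001,-0.006,0.004,0],[0.03,0.002,-0.008,0.004,0],[0.03,0.002,-0.010,0.004,0],[0.03,0.002,-0.012,0.004,0],[0.03,0.002,-0.014,0.0038,0],[0.03,0.002,-0.016,0.0038,0],[0.03,0.002,-0.018,0.0038,0],[0.03,0.002,-0.020,0.0036,0],[0.03,0.002,-0.022,0.0036,0]]]'
python3 - <<'E'
from h import *
s=arm.get_state(); print(mould(s['eef_pos']),s['eef_pos'],s['ee_rot'],RM.T@s['force'][:2],s['force'][2],s['width'])
i=grab_frame("side");cv2.imwrite(f"pics/side8.png",cv2.resize(i[130:270,280:430],(640,600),interpolation=2))
E
```

```text
t: 9.45
eef_pos: [0.5741, -0.1537, 0.149]
ee_rot: [3.082, 0.011, 1.794]
force: [9.7, 1.3, 13.7]
width: 0.0302
[-0.03044368 -0.05136701] [ 0.57411427 -0.15374554  0.14896636] [3.08178205 0.01141843 1.79371237] [ 9.71842162 -0.79850674] 13.65530124730472 0.030193150588579163
```

View pics/side8.png

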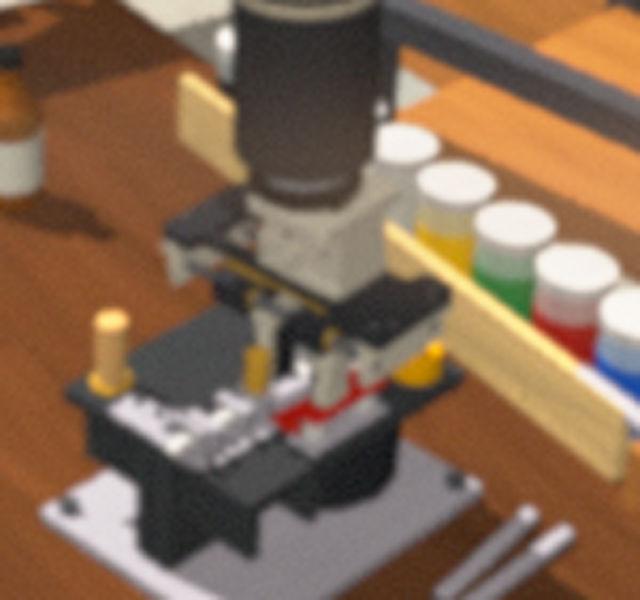

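```bash
python3 -m handwheel '[[[0.03,0.001,-0.004,0.004,0],[0.03,0.001,-0.007,0.004,0],[0.03,0.001,-0.009,0.0038,0],[0.03,0.001,-0.011,0.0038,0],[0.03,0.001,-0.013,0.0038,0]]]'
python3 - <<'E'
from h import *
s=arm.get_state(); print(mould(s['eef_pos']),s['ee_rot'],RM.T@s['force'][:2],s['force'][2],s['width'])
E
```

```text
t: 9.92
eef_pos: [0.5692, -0.1551, 0.1491]
ee_rot: [3.066, 0.016, 1.796]
force: [17.3, 5.0, 6.8]
width: 0.0298
[-0.03554883 -0.05168835] [3.06554135 0.01569317 1.79572936] [17.99295744  1.17250457] 6.772416711520565 0.029759064097244766
```

```bash
python3 -m handwheel '[[[0.03,0.001,-0.003,0.005,0],[0.03,0.001,-0.006,0.006,0],[0.03,0.001,-0.008,0.006,0],[0.03,0.001,-0.009,0.006,0]]]'
python3 - <<'E'
from h import *
s=arm.get_state(); print(s['eef_pos'].tolist(),s['ee_rot'].tolist(),mould(s['eef_pos']),RM.T@s['force'][:2],s['force'][2],s['width'])
i=grab_frame("side");cv2.imwrite(f"pics/side9.png",cv2.resize(i[130:270,280:430],(640,600),interpolation=2))
cv2.imwrite(f"pics/wrist9.png",grab_frame("wrist"))
E
```

```text
t: 10.25
eef_pos: [0.5696, -0.1554, 0.1487]
ee_rot: [3.047, 0.021, 1.798]
force: [13.3, 8.3, 18.2]
width: 0.0302
[0.5696201483205116, -0.15537461519781035, 0.14870022285075415] [3.046759696383618, 0.020588364334554354, 1.7978369612305711] [-0.03518074 -0.0520083 ] [14.77964887  5.32394096] 18.237805256570173 0.03021687122284756
```

View pics/side9.png

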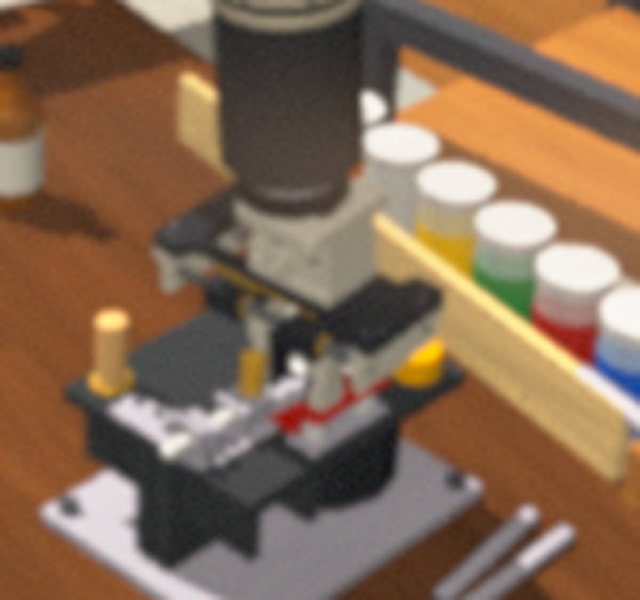

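View pics/wrist9.png

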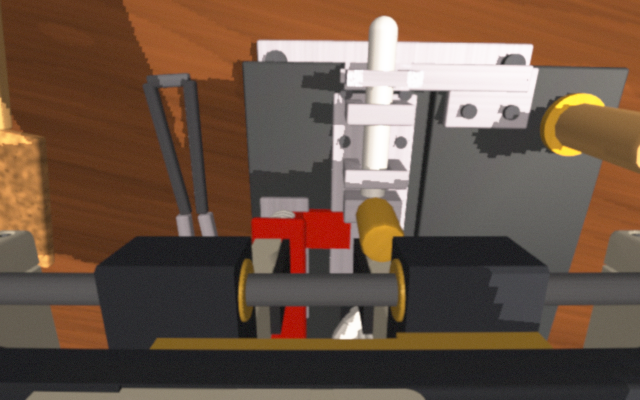

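Run:
```python
from h import *
pose=(np.array([0.5696201483205116,-0.15537461519781035,0.14870022285075415]),[3.046759696383618,0.020588364334554354,1.7978369612305711])
for p in [(382,243),(383,235),(383,258),(382,225)]: print(p,mould(at('wrist',p,.177,pose)))
for b in (.036,.038,.04): 
  for dx in (0,.009,-.009):
    w=O+RM@[-.016-b+dx,-.028]; print(b,dx,proj('wrist',[*w,.177],pose))
print(mould(at('wrist',(382,18),.135,pose)))
im=cv2.imread('pics/wrist9.png');cv2.imwrite('pics/w9b.png',cv2.resize(im[150:300,290:470],(720,600),interpolation=2))
```

```text
(382, 243) [-0.05783529 -0.02813776]
(383, 235) [-0.06125343 -0.02801588]
(383, 258) [-0.05127777 -0.0272553 ]
(382, 225) [-0.06542025 -0.02870682]
0.036 0 [381.22321908 256.33929414]
0.036 0.009 [379.53086941 276.10592292]
0.036 -0.009 [382.99104134 235.59957374]
0.038 0 [381.60939421 251.81678687]
0.038 0.009 [379.90064258 271.79425627]
0.038 -0.009 [383.39458053 230.85212041]
0.04 0 [381.99934291 247.24554783]
0.04 0.009 [380.27398034 267.4369019 ]
0.04 -0.009 [383.8021147  226.05265526]
[-0.13950033 -0.02828151]
```

View pics/w9b.png

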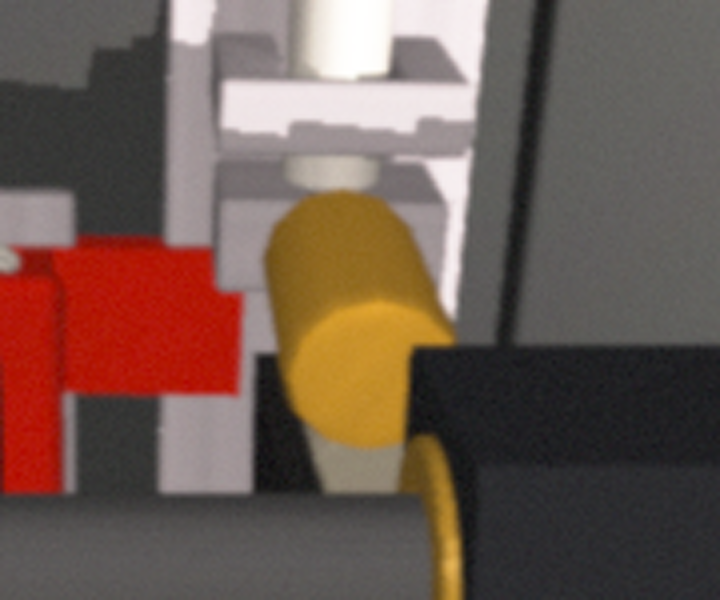

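The knob's top disc centres at about x = -57.6 mm (home is -56), and the nose is through the eye. The fingers stopped advancing under 15-18 N, so the bolt is home. With the catch still held down I'll back off the knob a little, then lift.

```bash
python3 -m handwheel '[[[0.03,0.001,0.001,0.003,0],[0.03,0.001,0.003,0.003,0],[0.03,0.001,0.004,0.003,0]]]'; python3 -m handwheel '[[[0.03,0,0.001,-0.002,0],[0.03,0,0.001,-0.006,0],[0.03,0,0.002,-0.01,0],[0.03,0,0.002,-0.015,0],[0.03,0,0.003,-0.025,0],[0.03,0,0.004,-0.04,0],[0.03,0,0.006,-0.06,0],[0.03,0,0.006,-0.085,0],[0.03,0,-0.02,-0.11,0],[0.03,0,-0.05,-0.13,0],[0.03,0,-0.07,-0.13,0],[0.03,0,-0.07,-0.13,0],[0.03,0,-0.07,-0.13,0]]]'
python3 - <<'E'
from h import *
s=arm.get_state(); print(s['eef_pos'].tolist(),s['ee_rot'].tolist(),mould(s['eef_pos']),s['force'])
i=grab_frame("side");cv2.imwrite(f"pics/side10.png",cv2.resize(i[150:290,260:410],(640,600),interpolation=2))
cv2.imwrite(f"pics/wrist10.png",grab_frame("wrist"))
E
```

```text
t: 10.6
eef_pos: [0.5734, -0.1543, 0.1487]
ee_rot: [3.047, 0.023, 1.799]
force: [-13.6, 0.1, 24.0]
width: 0.0296
t: 11.68
eef_pos: [0.4925, -0.1702, 0.2726]
ee_rot: [3.045, 0.023, 1.798]
force: [0.0, 0.9, -0.5]
width: 0.0302
[0.4924985035099819, -0.17020413721731442, 0.2726164120185059] [3.0447803012879264, 0.02267796220235474, 1.798154777278146] [-0.11369402 -0.05018401] [ 0.00939836  0.86253833 -0.50779726]
```

View pics/side10.png

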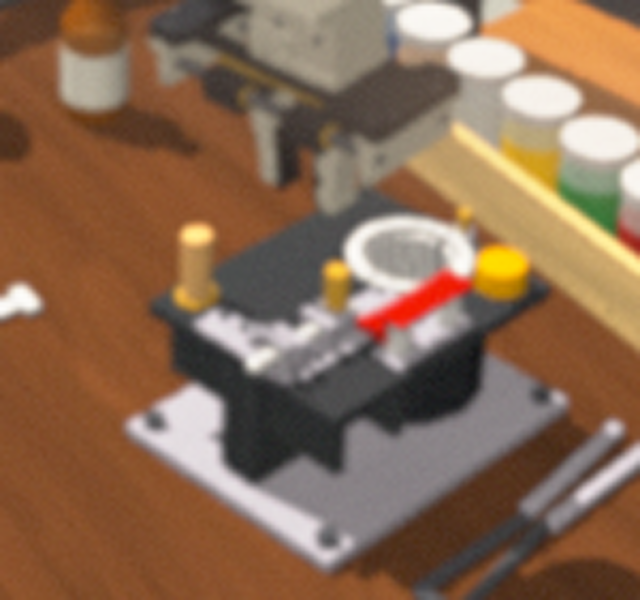

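View pics/wrist10.png

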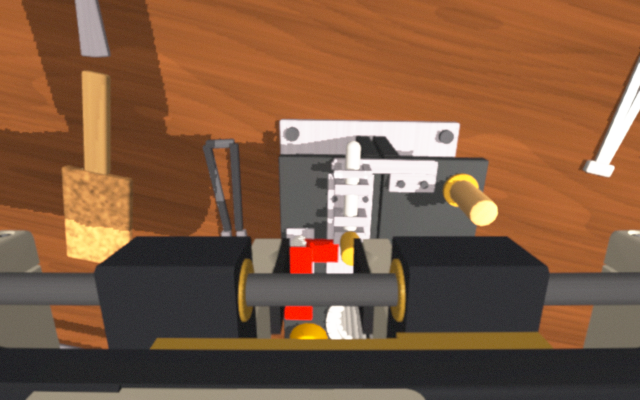

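The catch is up and the bolt's nose is through the eye at (353,150). I'll move further away for a clear final check.

```bash
python3 -m handwheel '[[[0.03,0.02,-0.02,-0.02,0],[0.03,0.04,-0.03,-0.05,0],[0.03,0.04,-0.04,-0.07,0],[0.03,0.04,-0.04,-0.07,0],[0.03,0.04,-0.04,-0.07,0],[0.03,0.04,-0.04,-0.07,0]]]'
python3 - <<'E'
from h import *
s=arm.get_state(); pose=(s['eef_pos'],s['ee_rot'])
im=grab_frame("wrist"); sd=grab_frame("side")
cv2.imwrite('pics/wrist11.png',im)
hsv=cv2.cvtColor(im,cv2.COLOR_BGR2HSV)
red=(((hsv[...,0]<6)|(hsv[...,0]>174))&(hsv[...,1]>200)&(hsv[...,2]>110)).astype('uint8');red[:,:250]=0;red[:,450:]=0
for p in cv2.approxPolyDP(max(cv2.findContours(red,0,2)[0],key=cv2.contourArea),2,True)[:,0]: print(p,mould(at('wrist',p,.158,pose)).round(4))
yel=((hsv[...,0]>15)&(hsv[...,0]<30)&(hsv[...,1]>120)&(hsv[...,2]>150)).astype('uint8')
for b in (.038,.04): print('knob',b,proj('wrist',[*(O+RM@[-.016-b,-.028]),.177],pose),proj('side',np.array([*(O+RM@[-.016-b,-.028]),.177])))
print('handle',proj('wrist',[*(O+RM@[-.095,.07]),.175],pose),proj('side',np.array([*(O+RM@[-.095,.07]),.175])))
for z in (.149,.158): print(z,[proj('side',np.array([*(O+RM@[x,y]),z])).round(1).tolist() for x,y in((-.053,-.06),(-.053,-.086),(.023,-.086),(.023,-.06))])
hs=cv2.cvtColor(sd,cv2.COLOR_BGR2HSV)
r=(((hs[...,0]<6)|(hs[...,0]>174))&(hs[...,1]>180)&(hs[...,2]>90)).astype('uint8');r[:,:300]=0;r[:,400:]=0;r[:200]=0
c=max(cv2.findContours(r,0,2)[0],key=cv2.contourArea);print(cv2.approxPolyDP(c,1.5,True)[:,0].tolist())
cv2.imwrite("pics/side11.png",cv2.resize(sd[190:260,300:390],(772,600),interpolation=2))
cv2.imwrite('pics/w11b.png',cv2.resize(im[100:340,220:480],(650,600),interpolation=2))
E
```

```text
t: 12.28
eef_pos: [0.4392, -0.1398, 0.3357]
ee_rot: [3.048, 0.022, 1.799]
force: [-0.8, -0.3, -0.2]
width: 0.0298
[290 250] [-0.0622 -0.044 ]
[290 266] [-0.0429 -0.0444]
[295 266] [-0.043 -0.039]
[297 254] [-0.0577 -0.0367]
knob 0.038 [304.12770207 266.90980566] [339.60382207 211.73145487]
knob 0.04 [304.12046521 265.18768815] [339.12724535 211.99765217]
handle [405.63429016 231.43540131] [306.09540111 203.76579521]
0.149 [[347.4, 224.2], [354.0, 228.1], [371.3, 217.7], [364.7, 214.0]]
0.158 [[347.6, 221.7], [354.2, 225.6], [371.6, 215.2], [365.0, 211.5]]
[[369, 216], [363, 214], [344, 225], [349, 228], [351, 224], [354, 225]]
```

View pics/w11b.png

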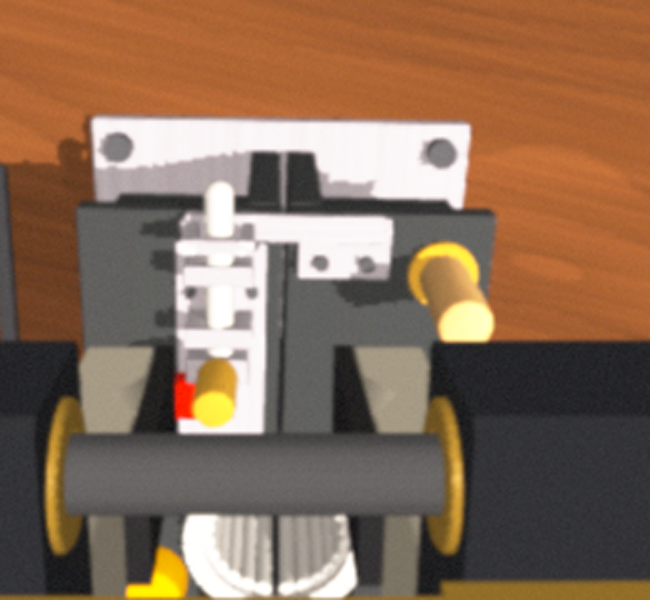

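View pics/side11.png

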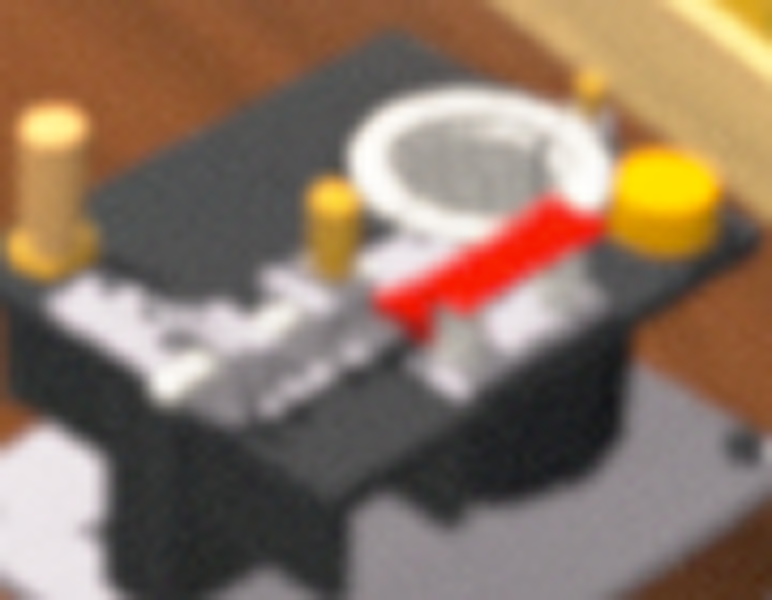

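Run:
```python
from h import *
def cen(i,ox,oy,s):
    hs=cv2.cvtColor(i,cv2.COLOR_BGR2HSV)
    r=(((hs[...,0]<6)|(hs[...,0]>174))&(hs[...,1]>180)&(hs[...,2]>90)).astype('uint8')
    n,l,st,c=cv2.connectedComponentsWithStats(r);k=1+np.argmax(st[1:,4])
    x,y,w,h,a=st[k]; return (c[k]/s+[ox,oy]).round(2),(x/s+ox,y/s+oy,w/s,h/s,a/s/s)
print(cen(cv2.imread('pics/side4.png'),260,160,4.284))
print(cen(cv2.imread('pics/side9.png'),280,130,4.276),'pressed')
print(cen(cv2.imread('pics/side10.png'),260,150,4.276))
print(cen(cv2.imread('pics/side11.png'),300,190,8.575))
```

```text
(array([357.14, 220.92]), (np.float64(344.50046685340806), np.float64(213.921568627451), np.float64(25.910364145658264), np.float64(15.406162464985995), np.float64(122.21664264834475)))
(array([413.2 , 208.99]), (np.float64(405.1169317118803), np.float64(203.90084190832556), np.float64(13.33021515434986), np.float64(9.822263797942002), np.float64(48.73066196693797))) pressed
(array([357.48, 220.99]), (np.float64(344.1908325537886), np.float64(214.07857811038355), np.float64(25.95884003741815), np.float64(15.201122544434051), np.float64(118.84593541431674)))
(array([357.73, 220.9 ]), (np.float64(344.4314868804665), np.float64(213.9067055393586), np.float64(26.00583090379009), np.float64(15.276967930029155), np.float64(118.20924954738248)))
```

The catch image is back in its original position to within 0.1 px in height. The hand is clear, so I'm handing in.

Run:
```python
from station import arm
print(arm.job_done()); s=arm.get_state(); print(s['t'],s['force'])
```

```text
the job is handed in; nothing more can be done
None
the job is handed in; nothing more can be done
```

The mould is shut and bolted with the catch sprung back up, and I handed the job in at about 12.4 s.

**What I did:**
- **Left half:** I pushed it shut with the outside of the closed fingers against the handle post, until it met its stop at about 24 N.
- **Catch and bolt:** One fingertip pressed the catch to its stop. It stayed at z ≈ 0.149 m whenever I checked, while the other finger pushed the knob forward until it stopped moving under 15–18 N. I then eased off the knob with the catch still down, lifted so the catch could spring up, and took the hand away.

**Last checks:**
- **Left half:** It measured 0.002 rad from shut just after the push, and the handle was still at its shut position in the last view.
- **Bolt:** The nose is visibly through the eye. The knob read about 1.6 mm past nominal home, which is within the calibration error.
- **Catch:** Its height in the side view matches the picture from before it was pressed, to within 0.1 px (about 0.4 mm).
- **Hand:** Nothing was touching at the end, with the force near zero.

**Flaws:**
- **Tilt:** The hand gradually tilted by about 0.09 rad while pushing the bolt.
- **Catch force:** Near the end of the push the vertical force briefly dropped to 6.8 N, less than the 8 N that holds the catch fully down. Its height did not change, so I pressed harder, to 18 N.
- **Loose items:** The wax stayed in place in the views. I did not measure the other loose items, but the arm went nowhere near them.

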